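Set the chute gate one turn open, slack taken up first

ROBOT

A 7-joint arm with a two-finger parallel gripper is mounted at the origin on the work surface. World frame = base frame: x ahead of the robot, y to its left, z up, the work surface at z = 0. Lengths are in m, angles in rad, forces in N, time in s.
With the tool pointing down it reaches from about 0.4 to 0.925 m from the base axis. Payload 5.6 kg.
Tool frame: the origin (TCP) lies midway between the tips of the shut fingers; the grasp point (between the pads) lies 19 mm behind it; z points along the fingers, y is the line along which they close (so a half turn about z gives the same grasp; the last joint's range is limited). The gripper opens to 85 mm and grips with 20 to 120 N. Pads are 22 mm wide; open, the fingers measure 114 mm over their backs; the gripper's body (76 mm by 85 mm) begins 54 mm behind the grasp point. The pads swing forward as they close: fully open they stand 13 mm farther back than shut.
Start: joints at [1.195, 0.468, -0.012, 1.603, 0.006, 1.071, -0.056], TCP at [0.212, -0.614, 0.231] pointing down, gripper open.
Joint ranges: [-2.53, 2.53], [-0.31, 2.02], [-1.57, 1.55], [0.28, 2.44], [-1.29, 4.43], [0.15, 1.84], [-2.92, 2.92]. Speed limits (rad/s): [2.57, 2.57, 3.14, 3.14, 3.14, 3.14, 3.14].

INTERFACE

Orientations are given as a rotation vector (axis times angle).
In Python, from station import r, eyes, ticket gives the robot as it stands.
- The arm moves only by the shell command python3 -m creep 'ROWS' [FORCE]. ROWS is JSON, a list of rows, each an object with "grip": the opening, from 0 (shut) to 1 (fully open); "dp": the shift along the tool's x, y, z in units of 0.6 m (1.0 is 0.6 m), a list of three; "rot": the turn, a rotation vector about the tool's x, y, z in units of 30 degrees (1.0 is 30 degrees), a list of three. In form: [{"grip": grip, "dp": [tx, ty, tz], "rot": [wx, wy, wz]}, ...]. A call has 1 to 8 rows; each row shifts and turns the commanded pose from where the row before left it, along the tool's axes as they then stand; what a row does not reach is not made up. A row lasts 1/8 s, in which the tool goes at most 62.5 mm and 10.7 degrees, less where a joint would pass 70% of its speed; a pose out of reach is approached as far as the arm can. A call with a number of a shift or a turn outside -1 to 1 is refused whole. A call with a gripper value outside its range is refused whole. The fingers move at their own pace and stop on an object; FORCE is the grip in N (left out, the last holds). Time passes only in rows, so rows that do not move let the fingers close. It gives the time, the measured TCP pose, the force, the opening and the grip force at its end, in the units of the state.
- r.get_state(): the state, without advancing time (a new reading comes with each control period).
- eyes.snapshot(name): name is "scene" or "top" or "wrist"; returns a dict with "image" (420x560x3 uint8, red, green, blue), "fx", "fy", "cx", "cy" (pixels), "k1" (the pictures are not rectified: a ray, as slopes to the right and down, at radius r is drawn at 1 + k1 r^2 times it, then the intrinsics apply), "T" (4x4, takes a point from camera to world coordinates). Camera axes: x right, y down, z forward; pixel columns grow to the right and rows downward; lengths in m; the calibration is good to about 2 mm. A picture is of the moment at which its call begins. There is no depth.
- ticket.sign_off(): hands the job in; it is judged then, once.
Trained networks look in a picture, given as the dict that the camera call returned (one of the last four; its "shot" number tells which), for a name from the list of things; names that differ only in an ending like _2 or _b are one class to them, and where a whole thing is asked for, a point or a joint stands for the part that bears it (a point fixed in the world has none). Each returns a list of dicts, best first, with "conf" (0 to 1); they miss things now and then, are a little off and sometimes report something else, mostly with a low value. They report only what shows in the picture. A call takes as long as a camera call.
- eyes.find_in(query, picture): "extent" ([left, top, width, height] as shares, 0 to 1, of the picture: columns of its width, rows of its height, round what is visible of it).
The state is a dict: "t": time; "qpos": joint angles; "qvel": joint speeds; "joint_efforts": joint torques, N m; "tcp_pos": TCP position; "orientation": TCP orientation; "wrist_force": force on the tool from outside, world axes, zero at the start; "torque": the same for the moment, N m; "opening": finger opening in m; "gripper_force": force on a finger pad.
Only numpy, scipy, OpenCV 4.12 (cv2) and the standard library are available. Lean on these libraries where they do the work, as an engineer would, in place of code of your own. Each camera call takes 0.05 s, during which the arm holds its last target. There are 200 camera calls.

TASK

Open the chute gate by one full turn of its stem: push the knob on the handwheel gently round counter-clockwise (seen from above) with shut fingers, feel where the slack ends and the stem takes hold, and count one full turn of the wheel from there, not from where the knob stood and without going past it. Then push the lock lever on the gate's bracket fully over, away from the robot, and stand clear. Do not pinch the knob or load the wheel above 25 N, and leave the other parts on the bench where they are.

Things in the scene. Friction and masses are not known exactly. Their poses are not given: they have to be found in the camera images.
- chute_unit: Fixed unit: chute, rack, gate yoke, tray. Origin on the handwheel's vertical axis at bench height; z up, y up the chute to the rack (y 310 to 440 mm, 301 mm tall); x away from the robot; yaw within 0.3 rad. Tray at y -70 to -260 mm, rim 45 mm high. The yoke's top, 170 mm up, carries the wheel; a 60 mm wide bracket at the same height reaches to y -180 mm and carries the lock lever.
- handwheel: Dark steel handwheel, level, three spokes, 152 mm over the rim, rim top 198 mm above the bench. Origin on its axis, 192 mm up; x points to the knob. Counter-clockwise opens. First an unknown slack of 50 to 150 degrees, almost free (under 1 N at the knob); then it takes the stem's spindle along, which needs 6 to 7 N at the knob. No stop within two turns. Never load it above 25 N.
- knob_top (a point): Top centre of the black upright knob on the wheel, 60 mm from the axis, 245 mm above the bench. The knob is a cylinder 20 mm across standing from 200 to 245 mm above the bench; it spins freely on its own pin.
- gate_edge (a point): Middle of the lower edge of the stainless gate plate under the wheel. Shut, as it always starts, it is 77 mm above the unit's origin; it rises 3 mm per turn of the spindle, too little to count from one noisy reading. Spindle and gate are stiff and stay where they are left.
- lock_lever (a joint): Angle of the lock lever, rad: 0 leaning to the unit's -x side (towards the robot), 1.0 fully over to the unit's +x side, a stop. It starts at 0 to 0.15 and stays where it is left.
- lock_lever_tip (a point): Tip of the upright steel lock lever, 80 mm long, which stands on the end of the bracket at unit x 0, y -150 mm; it swings in the unit's x-z plane.
- coil_housing: Blue solenoid coil housing, 50 x 45 x 67 mm, loose on the bench. Origin under its centre. Leave alone.
- banjo_bolt1: Plated banjo bolt, 22 mm head down, 37 mm tall, standing in the tray. Origin under its head. Leave alone.
- banjo_bolt2: The other banjo bolt, the same. Leave alone.
- rod_clevis: Steel rod clevis, about 85 mm long, 32 mm tall. Origin under its block. Leave alone.
- seal_case: Green flat seal kit case, 110 x 150 x 30 mm. Origin under its centre. Leave alone.
- wrench: Steel wrench lying on the bench. Leave alone.
- gland_ring: Aluminium gland ring, 64 mm across, 22 mm high. Origin under its centre. Leave alone.

How it is judged:
By the outcome, as a careful person would: the job done as asked, in the order asked, and still so for the second after the job is handed in, with the robot touching nothing.
It also fails if it takes over 72 s, if anything falls off the work surface, if the arm or the gripper's body presses on something with over 40 N, if the wrist force passes 120 N, or if a joint passes its speed limit or range.

## Working session

There is one attempt and no reset: what is moved stays moved. The work goes in short steps, Python scripts to look and compute and a shell command to move; the robot and the scene stay as the last step left them, time stands still between calls to the robot, and variables do not carry over. Pictures are saved under pics/ and viewed, at most 10 in all, crops included, and the job is handed in when it is done.

```bash
ls; mkdir -p pics; cat > h.py <<'E'
import numpy as np, cv2
from scipy.spatial.transform import Rotation as R
from station import r, eyes, ticket
def ray(p,u,v):
    d=np.array([(u-p["cx"])/p["fx"],(v-p["cy"])/p["fy"]]);s=d.copy()
    for _ in range(20): s=d/(1+p["k1"]*(s@s))
    T=np.array(p["T"]);return T[:3,3],T[:3,:3]@np.r_[s,1]
def at_z(p,u,v,z):
    o,d=ray(p,u,v);return o+d*(z-o[2])/d[2]
def proj(p,X):
    T=np.array(p["T"]);c=T[:3,:3].T@(np.array(X)-T[:3,3]);s=c[:2]/c[2];s=s*(1+p["k1"]*(s@s))
    return np.array([s[0]*p["fx"]+p["cx"],s[1]*p["fy"]+p["cy"]])
def box(e):
    l,t,w,h=e["extent"];return np.array([l*560,t*420,(l+w)*560,(t+h)*420])
E
python3 - <<'E'
from h import *
s=r.get_state();print({k:np.round(v,3) for k,v in s.items()})
im=[]
for n in("scene","top"):
    p=eyes.snapshot(n);im.append(p["image"]);print(n,np.round(p["T"],3).tolist(),p["fx"],p["k1"])
    cv2.imwrite(f"pics/{n}0.png",p["image"][:,:,::-1])
    for q in("handwheel","knob_top","gate_edge","lock_lever","lock_lever_tip","chute_unit"):
        print(q,[(np.round(box(e)).tolist(),round(e["conf"],2)) for e in eyes.find_in(q,p)[:2]])
E
```

```text
pics
{'t': np.float64(0.0), 'qpos': array([ 1.195,  0.468, -0.012,  1.604,  0.006,  1.071, -0.056]), 'qvel': array([-0.   , -0.002,  0.001,  0.001, -0.001,  0.001, -0.003]), 'joint_efforts': array([ 0.0000e+00, -5.3238e+01,  2.2000e-02, -2.5130e+01,  1.2000e-02,
        8.0000e-03,  0.0000e+00]), 'tcp_pos': array([ 0.212, -0.614,  0.23 ]), 'orientation': array([-3.096e+00, -5.200e-01,  1.000e-03]), 'wrist_force': array([0.022, 0.559, 0.425]), 'torque': array([ 0.001, -0.046, -0.026]), 'gripper_force': np.float64(0.0), 'opening': np.float64(0.085)}
scene [[0.726, 0.367, -0.581, 1.203], [0.687, -0.407, 0.601, -0.624], [-0.016, -0.836, -0.548, 0.752], [0.0, 0.0, 0.0, 1.0]] 435.52938810721065 0.03175938409224402
handwheel [([240.0, 173.0, 303.0, 228.0], 0.62)]
knob_top []
gate_edge [([252.0, 315.0, 280.0, 336.0], 0.42)]
lock_lever [([208.0, 191.0, 228.0, 226.0], 0.63)]
lock_lever_tip [([208.0, 191.0, 225.0, 225.0], 0.57)]
chute_unit [([170.0, 114.0, 411.0, 339.0], 0.58)]
top [[0.015, -0.986, 0.167, 0.367], [-1.0, -0.016, -0.005, 0.014], [0.007, -0.167, -0.986, 1.32], [0.0, 0.0, 0.0, 1.0]] 477.66270635329954 -0.10874027652900431
handwheel [([261.0, 171.0, 319.0, 234.0], 0.77)]
knob_top [([262.0, 171.0, 322.0, 232.0], 0.8), ([212.0, 144.0, 230.0, 170.0], 0.31)]
gate_edge [([184.0, 251.0, 252.0, 310.0], 0.47)]
lock_lever []
lock_lever_tip [([353.0, 207.0, 365.0, 219.0], 0.59)]
chute_unit [([95.0, 147.0, 388.0, 251.0], 0.61), ([352.0, 206.0, 363.0, 219.0], 0.45)]
```

```bash
python3 - <<'E'
import cv2
a=cv2.imread("pics/top0.png")[120:300,80:420];b=cv2.imread("pics/scene0.png")[100:345,150:420]
cv2.imwrite("pics/c1.png",cv2.resize(a,None,fx=2.35,fy=2.35,interpolation=2));cv2.imwrite("pics/c2.png",cv2.resize(b,None,fx=2.4,fy=2.4,interpolation=2))
E
```

```text
(no output)
```

View pics/c1.png

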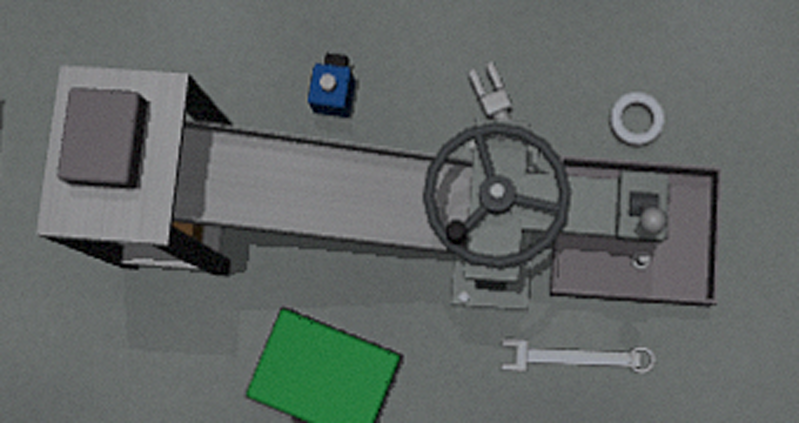

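View pics/c2.png

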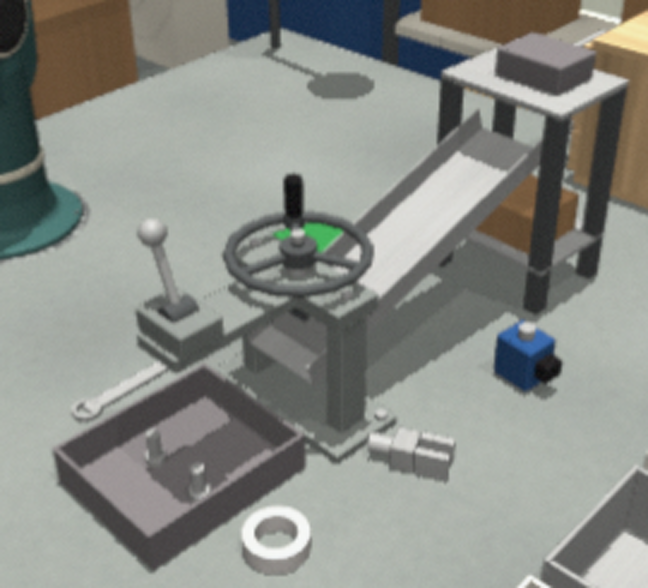

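The top view shows the wheel hub at about (291.5,201), the knob top at (274,218.7) on the robot's side, and the lever ball at (358,214.5), leaning towards the robot. Next I compute their positions.

```bash
python3 - <<'E'
from h import *
p=eyes.snapshot("top");q=eyes.snapshot("scene")
f=lambda x,y:(80+x/2.35,120+y/2.35)
L,Rr,T,B=[at_z(p,*f(*c),.193) for c in((424,195),(570,195),(497,122),(497,268))]
print("rim",L,Rr,T,B,"hub",(L[1]+Rr[1])/2,(T[0]+B[0])/2)
print("hubtop",at_z(p,*f(497,190),.2))
k=at_z(p,*f(456,232),.245);print("knob",k)
g=lambda x,y:(150+x/2.4,100+y/2.4)
print("knob scene",at_z(q,*g(293,179),.245))
# triangulate lever ball
def tri(a,b):
    (o1,d1),(o2,d2)=a,b;d1=d1/np.linalg.norm(d1);d2=d2/np.linalg.norm(d2)
    s=np.linalg.lstsq(np.c_[d1,-d2],o2-o1,rcond=None)[0];x,y=o1+s[0]*d1,o2+s[1]*d2
    return (x+y)/2,np.linalg.norm(x-y)
print("ball",tri(ray(p,*f(653,221)),ray(q,*g(152,233))))
print("bracket base corners",[at_z(p,*f(*c),.17) for c in((618,170),(668,172),(668,240),(618,237))])
# chute yaw from rack top front/back edges z=.301
print("rack",[at_z(p,*f(*c),.301) for c in((62,66),(188,74),(170,245),(38,235))])
print("tray",[at_z(p,*f(*c),.045) for c in((718,170),(714,304))])
E
```

```text
rim [0.5775318  0.07578626 0.193     ] [ 0.58004962 -0.07336455  0.193     ] [0.65552843 0.00235218 0.193     ] [5.03764988e-01 1.80095725e-04 1.93000000e-01] hub 0.0012108516039860823 0.5796467066382063
hubtop [0.58262806 0.00141076 0.2       ]
knob [0.53187148 0.04102755 0.245     ]
knob scene [0.54049596 0.03825903 0.245     ]
ball (array([ 0.54305336, -0.14635833,  0.26562376]), np.float64(0.0021628824863942))
bracket base corners [array([ 0.61194715, -0.12548876,  0.17      ]), array([ 0.61076471, -0.17819321,  0.17      ]), array([ 0.53860363, -0.17736774,  0.17      ]), array([ 0.54092082, -0.1252096 ,  0.17      ])]
rack [array([0.67735658, 0.42031477, 0.301     ]), array([0.67038125, 0.29697119, 0.301     ]), array([0.50660978, 0.30343466, 0.301     ]), array([0.51368151, 0.42951578, 0.301     ])]
tray [array([ 0.64078461, -0.2579089 ,  0.045     ]), array([ 0.48411505, -0.25049512,  0.045     ])]
```

```bash
cat >> h.py <<'E'
O=np.array([.580,.0015])
def rel(tgt,psi=None):
    "units dp (tool axes now) to reach world tgt; rot z units to reach tool yaw psi deg"
    s=r.get_state();M=R.from_rotvec(s["orientation"]).as_matrix();d=M.T@(np.array(tgt)-s["tcp_pos"])/.6
    y=np.degrees(np.arctan2(M[1,0],M[0,0]))
    print("tcp",np.round(s["tcp_pos"],4),"yaw",round(y,1),"tilt",np.round(M[:,2],3),"q",np.round(s["qpos"],2),"F",np.round(s["wrist_force"],2),"t",s["t"])
    print("dp",np.round(d,4),"rotz", None if psi is None else round(-((psi-y+180)%360-180)/30,3))
E
python3 -m creep '[{"grip":0,"dp":[0,0,-0.05],"rot":[0,0,0]},{"grip":0,"dp":[0,0,-0.08],"rot":[0,0,0]},{"grip":0,"dp":[0.057,-0.055,0],"rot":[0,0,0]},{"grip":0,"dp":[0.057,-0.055,0],"rot":[0,0,0]},{"grip":0,"dp":[0.057,-0.055,0],"rot":[0,0,0]},{"grip":0,"dp":[0.057,-0.055,0],"rot":[0,0,0]},{"grip":0,"dp":[0.057,-0.055,0],"rot":[0,0,0]},{"grip":0,"dp":[0.057,-0.055,0],"rot":[0,0,0]}]'
python3 -c "
from h import *
rel([.558,.068,.30],49.5)"
```

```text
t: 1.8
tcp_pos: [0.3422, -0.3588, 0.3096]
orientation: [3.098, 0.52, 0.001]
wrist_force: [0.1, -0.7, 0.5]
opening: -0.0003
gripper_force: 0.0
tcp [ 0.3422 -0.3588  0.3096] yaw 19.1 tilt [ 0.001 -0.001 -1.   ] q [ 0.89  0.14 -0.16  1.87  0.02  1.14 -0.52] F [ 0.1  -0.68  0.54] t 1.8
dp [ 0.5722 -0.5548  0.0157] rotz -1.015
```

```bash
python3 -m creep '[{"grip":0,"dp":[0.07,-0.068,0],"rot":[0,0,0]},{"grip":0,"dp":[0.07,-0.068,0],"rot":[0,0,0]},{"grip":0,"dp":[0.07,-0.068,0],"rot":[0,0,0]},{"grip":0,"dp":[0.07,-0.068,0],"rot":[0,0,0]},{"grip":0,"dp":[0.07,-0.068,0],"rot":[0,0,0]},{"grip":0,"dp":[0.07,-0.068,0],"rot":[0,0,0]},{"grip":0,"dp":[0.07,-0.068,0],"rot":[0,0,0]},{"grip":0,"dp":[0.06,-0.06,0.0],"rot":[0,0,0]}]'
python3 -m creep '[{"grip":0,"dp":[0,0,0],"rot":[0,0,-0.34]},{"grip":0,"dp":[0,0,0],"rot":[0,0,-0.34]},{"grip":0,"dp":[0,0,0],"rot":[0,0,-0.34]},{"grip":0,"dp":[0,0,0],"rot":[0,0,0]}]'
python3 -c "
from h import *
rel([.558,.068,.215],49.5)
p=eyes.snapshot('wrist');cv2.imwrite('pics/w1.png',p['image'][:,:,::-1])
p=eyes.snapshot('top');cv2.imwrite('pics/t1.png',cv2.resize(p['image'][130:270,200:400,::-1],None,fx=3,fy=3))
print(proj(p,[.58,.0015,.195]))"
```

```text
t: 2.8
tcp_pos: [0.5492, 0.0536, 0.3095]
orientation: [3.098, 0.521, 0.001]
wrist_force: [0.7, -1.0, -0.1]
opening: 0.0002
gripper_force: 0.0
t: 3.3
tcp_pos: [0.5484, 0.0514, 0.3092]
orientation: [-2.852, -1.316, 0.0]
wrist_force: [0.3, 0.4, -0.2]
opening: 0.0001
gripper_force: 0.0
tcp [0.5484 0.0514 0.3092] yaw 49.5 tilt [-0.  0. -1.] q [ 0.34  0.29 -0.6   1.73  0.18  1.18 -1.02] F [ 0.3   0.37 -0.22] t 3.3
dp [ 0.0314 -0.0057  0.1571] rotz 0.001
[291.40713235 202.32236057]
```

View pics/w1.png

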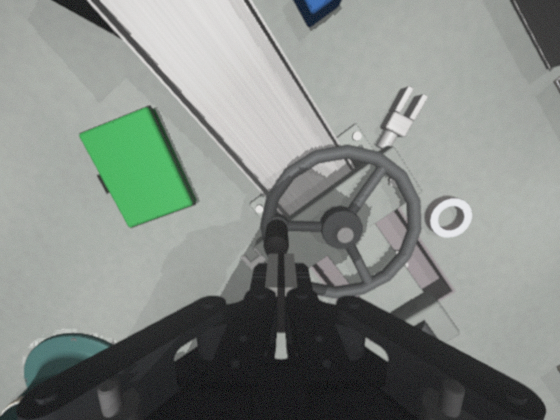

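```bash
python3 - <<'E'
from h import *
p=eyes.snapshot('wrist')
L,Rr,T,B=[at_z(p,*c,.192) for c in((261,225),(421,225),(342,146),(342,299))]
print(L,Rr,T,B,(L+Rr)/2,(T+B)/2)
print("hub",at_z(p,342,222,.2),at_z(p,344,235,.21)); print("knob",at_z(p,277,229,.245))
print("expected hub px",proj(p,[.58,.0015,.2]),"tcp px",proj(p,r.get_state()["tcp_pos"]))
for q in("knob_top","handwheel"):print(q,[(box(e),e["conf"]) for e in eyes.find_in(q,p)[:2]])
g=cv2.cvtColor(p["image"],6);pts=[]
# rim fit: undistort to plane z=.192, dark ring
xs=np.linspace(.48,.68,400);ys=np.linspace(-.1,.1,400)
m=np.array([[proj(p,[x,y,.192]) for y in ys] for x in xs],np.float32)
w=cv2.remap(p["image"],m[...,0],m[...,1],1);cv2.imwrite("pics/rect.png",w[:,:,::-1])
c=cv2.HoughCircles(cv2.medianBlur(cv2.cvtColor(w,6),5),cv2.HOUGH_GRADIENT,1,50,param1=80,param2=25,minRadius=120,maxRadius=160)
for a in c[0][:4]:print("circle x,y,r",.48+a[1]*.2/399,-.1+a[0]*.2/399,a[2]*.2/399)
E
```

```text
[0.52445876 0.05314171 0.192     ] [ 0.63923495 -0.0447793   0.192     ] [0.62645205 0.06164831 0.192     ] [ 0.53445593 -0.06034106  0.192     ] [0.58184686 0.00418121 0.192     ] [0.58045399 0.00065362 0.192     ]
hub [0.58478462 0.00902679 0.2       ] [0.57925448 0.00208745 0.21      ]
knob [0.54610628 0.05408141 0.245     ]
expected hub px [342.77508139 231.11782804] tcp px [281.95031955 269.43759972]
knob_top [(array([258.888, 142.38 , 422.296, 296.898]), 0.96), (array([292.208,   2.1  , 343.112,  26.082]), 0.37)]
handwheel [(array([258.216, 144.396, 421.792, 300.804]), 0.94)]
circle x,y,r 0.58 0.0030075237 0.075488724
```

View pics/rect.png

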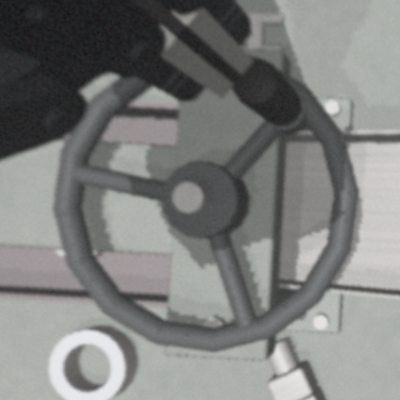

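The wrist picture shows the hub at (342,228) and the knob at (277,233), just ahead of the fingertips at (281,267). The wheel axis comes out at (0.580, 0.002) and the knob at about 139°.

```bash
sed -i 's/O=.*/O=np.array([.580,.002])/' h.py
cat >> h.py <<'E'
def step(deg,side):
    "one-row dp units for a CCW turn deg about the axis, from ideal contact; side=-1/+1: knob at tool -x/+x, 21 mm away"
    a=np.radians(deg);c=np.array([-side*.021,side*.06*1])  # placeholder sign checked below
    psi=np.pi/2 if side>0 else -np.pi/2  # knob at phi=0
    M=np.array([[np.cos(psi),np.sin(psi)],[np.sin(psi),-np.cos(psi)]])
    p=np.array([.06,-.021]);c=M.T@p;Q=np.array([[np.cos(a),-np.sin(a)],[np.sin(a),np.cos(a)]])
    print(deg,side,"dp",np.round(M.T@(Q@p-p)/.6,4),"rotz",-deg/30)
def where(side):
    "tool state in wheel polar terms: contact knob angle implied"
    s=r.get_state();d=s["tcp_pos"][:2]-O;M=R.from_rotvec(s["orientation"]).as_matrix();F=s["wrist_force"]
    rho=np.hypot(*d);ph=np.degrees(np.arctan2(d[1],d[0]));x=side*M[:2,0];y=M[:2,1]
    # knob centre k=.06 e(phi) with (k-d).x=.021
    f=np.radians(np.arange(ph-20,ph+70,.05));K=.06*np.c_[np.cos(f),np.sin(f)]-d
    i=np.argmin(abs(K@x-.021)+10*np.maximum(0,abs(K@y)-.03));
    print("t",round(float(s["t"]),2),"knobang",round(np.degrees(f[i])%360,1),"off_y",round(K[i]@y*1e3,1),"pushF",round(-F[:2]@x,2),"F",np.round(F,1),"z",round(s["tcp_pos"][2],4))
E
python3 -m creep '[{"grip":0,"dp":[0.0314,-0.0057,0],"rot":[0,0,0]},{"grip":0,"dp":[0,0,0.06],"rot":[0,0,0]},{"grip":0,"dp":[0,0,0.06],"rot":[0,0,0]},{"grip":0,"dp":[0,0,0.035],"rot":[0,0,0]},{"grip":0,"dp":[0,0,0],"rot":[0,0,0]}]'
python3 -c "
from h import *
where(-1);rel([.5484,.0573,.215],49);step(3,-1);step(3,1);step(8,-1);step(8,1)"
```

```text
t: 4.18
tcp_pos: [0.5574, 0.0692, 0.2147]
orientation: [-2.849, -1.32, 0.004]
wrist_force: [1.2, -0.0, 1.0]
opening: -0.0002
gripper_force: 0.0
t 4.17 knobang 124.6 off_y 2.8 pushF 0.75 F [ 1.2 -0.   1. ] z 0.2147
tcp [0.5574 0.0692 0.2147] yaw 49.7 tilt [-0.003  0.001 -1.   ] q [ 0.28  0.41 -0.58  1.81  0.26  1.   -1.11] F [ 1.19 -0.02  0.98] t 4.175
dp [-0.0249  0.0014 -0.0005] rotz 0.024
3 -1 dp [-0.0053 -0.0017] rotz -0.1
3 1 dp [0.0053 0.0017] rotz -0.1
8 -1 dp [-0.0143 -0.0039] rotz -0.26666666666666666
8 1 dp [0.0143 0.0039] rotz -0.26666666666666666
```

```bash
python3 -m creep '[{"grip":0,"dp":[-0.0085,0.0005,0],"rot":[0,0,0]},{"grip":0,"dp":[-0.008,0.0005,0],"rot":[0,0,0.024]},{"grip":0,"dp":[-0.007,0.0004,0],"rot":[0,0,0]},{"grip":0,"dp":[-0.004,0,0],"rot":[0,0,0]}]' >/dev/null; python3 -c "
from h import *
where(-1)"
python3 -m creep '[{"grip":0,"dp":[-0.0053,-0.0017,0],"rot":[0,0,-0.1]},{"grip":0,"dp":[-0.0053,-0.0017,0],"rot":[0,0,-0.1]},{"grip":0,"dp":[-0.0053,-0.0017,0],"rot":[0,0,-0.1]},{"grip":0,"dp":[-0.0053,-0.0017,0],"rot":[0,0,-0.1]},{"grip":0,"dp":[-0.0053,-0.0017,0],"rot":[0,0,-0.1]},{"grip":0,"dp":[-0.0053,-0.0017,0],"rot":[0,0,-0.1]},{"grip":0,"dp":[-0.0053,-0.0017,0],"rot":[0,0,-0.1]},{"grip":0,"dp":[-0.0053,-0.0017,0],"rot":[0,0,-0.1]}]'
python3 -c "
from h import *
where(-1)
p=eyes.snapshot('scene');print(proj(p,[.58,0.002,.195]));cv2.imwrite('pics/s1.png',cv2.resize(p['image'][130:270,190:350,::-1],None,fx=3.5,fy=3.5))"
```

```text
t 4.67 knobang 141.1 off_y -1.2 pushF 0.83 F [0.2 0.9 0.2] z 0.2168
t: 5.68
tcp_pos: [0.5281, 0.0373, 0.2165]
orientation: [2.525, 1.869, 0.001]
wrist_force: [0.5, -0.4, -0.4]
opening: -0.0002
gripper_force: 0.2
t 5.67 knobang 165.3 off_y -0.0 pushF -0.18 F [ 0.5 -0.4 -0.4] z 0.2165
[273.86070736 203.63915276]
```

View pics/s1.png

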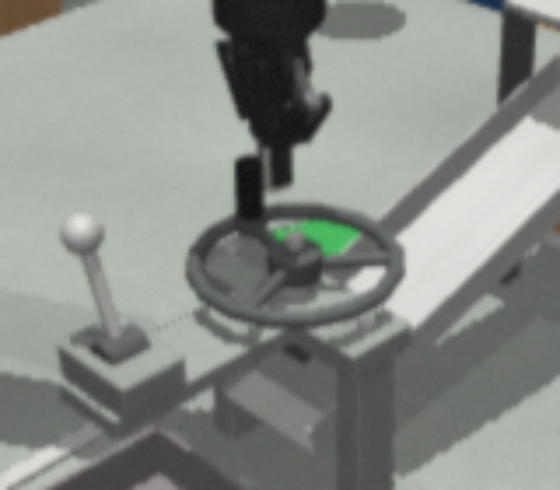

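The knob, at (249,187) in the crop, is moving ahead of the fingertips at (275,165) with almost no force. I continue in fine sampled steps.

```bash
W(){ python3 -c "
from h import *
where(-1)"; }
python3 -m creep '[{"grip":0,"dp":[-0.0053,-0.0017,0],"rot":[0,0,-0.1]},{"grip":0,"dp":[-0.0053,-0.0017,0],"rot":[0,0,-0.1]},{"grip":0,"dp":[-0.0053,-0.0017,0],"rot":[0,0,-0.1]},{"grip":0,"dp":[-0.0053,-0.0017,0],"rot":[0,0,-0.1]},{"grip":0,"dp":[-0.0053,-0.0017,0],"rot":[0,0,-0.1]}]' >/dev/null; W
python3 -m creep '[{"grip":0,"dp":[-0.0053,-0.0017,0],"rot":[0,0,-0.1]}]' >/dev/null; W
python3 -m creep '[{"grip":0,"dp":[-0.0053,-0.0017,0],"rot":[0,0,-0.1]}]' >/dev/null; W
python3 -m creep '[{"grip":0,"dp":[-0.0053,-0.0017,0],"rot":[0,0,-0.1]}]' >/dev/null; W
python3 -m creep '[{"grip":0,"dp":[-0.0053,-0.0017,0],"rot":[0,0,-0.1]}]' >/dev/null; W
python3 -m creep '[{"grip":0,"dp":[-0.0053,-0.0017,0],"rot":[0,0,-0.1]}]' >/dev/null; W
python3 -m creep '[{"grip":0,"dp":[-0.0053,-0.0017,0],"rot":[0,0,-0.1]}]' >/dev/null; W
python3 -m creep '[{"grip":0,"dp":[-0.0053,-0.0017,0],"rot":[0,0,-0.1]}]' >/dev/null; W
python3 -m creep '[{"grip":0,"dp":[-0.0053,-0.0017,0],"rot":[0,0,-0.1]}]' >/dev/null; W
python3 -m creep '[{"grip":0,"dp":[-0.0053,-0.0017,0],"rot":[0,0,-0.1]}]' >/dev/null; W
python3 -m creep '[{"grip":0,"dp":[-0.0053,-0.0017,0],"rot":[0,0,-0.1]}]' >/dev/null; W
python3 -m creep '[{"grip":0,"dp":[-0.0053,-0.0017,0],"rot":[0,0,-0.1]}]' >/dev/null; W
python3 -m creep '[{"grip":0,"dp":[-0.0053,-0.0017,0],"rot":[0,0,-0.1]}]' >/dev/null; W
python3 -c "
from h import *
rel([.58,0,.2165])"
```

```text
t 6.35 knobang 180.2 off_y 0.6 pushF 0.23 F [-0.5  0.2  0.2] z 0.2165
t 6.47 knobang 183.2 off_y 0.7 pushF -1.03 F [ 1.1 -1.   1.4] z 0.2165
t 6.6 knobang 186.2 off_y 0.9 pushF -0.09 F [ 0.2 -0.1  0.1] z 0.2165
t 6.72 knobang 189.1 off_y 1.0 pushF -1.11 F [ 0.4 -1.1  0.3] z 0.2165
t 6.85 knobang 192.1 off_y 1.1 pushF 1.17 F [-0.5  1.1  0.7] z 0.2164
t 6.97 knobang 195.0 off_y 1.2 pushF 1.2 F [-0.4  1.1  0.4] z 0.2165
t 7.1 knobang 198.0 off_y 1.4 pushF 0.45 F [-0.9  0.2 -0.1] z 0.2165
t 7.22 knobang 200.9 off_y 1.5 pushF -0.04 F [-0.9 -0.3  0.2] z 0.2164
t 7.35 knobang 203.9 off_y 1.6 pushF -0.07 F [ 0.1 -0.   0.1] z 0.2165
t 7.47 knobang 206.8 off_y 1.7 pushF 1.6 F [-1.1  1.3 -0.1] z 0.2164
t 7.6 knobang 209.7 off_y 1.8 pushF 0.55 F [-0.2  0.5  0.8] z 0.2164
t 7.72 knobang 212.7 off_y 1.9 pushF 0.17 F [-0.7 -0.2  0.2] z 0.2164
t 7.85 knobang 215.6 off_y 2.0 pushF 0.29 F [-0.5  0.   0.8] z 0.2164
tcp [ 0.5178 -0.0166  0.2164] yaw 124.0 tilt [ 0. -0. -1.] q [ 0.66  0.4  -0.85  1.9   0.36  1.    0.25] F [-0.52  0.    0.79] t 7.85
dp [-3.500e-02  1.014e-01 -1.000e-04] rotz None
```

```bash
W(){ python3 -c "
from h import *
where(-1)"; }
python3 -m creep '[{"grip":0,"dp":[-0.0053,-0.0013,0],"rot":[0,0,-0.1]}]' >/dev/null; W
python3 -m creep '[{"grip":0,"dp":[-0.0053,-0.0013,0],"rot":[0,0,-0.1]}]' >/dev/null; W
python3 -m creep '[{"grip":0,"dp":[-0.0053,-0.0013,0],"rot":[0,0,-0.1]}]' >/dev/null; W
python3 -m creep '[{"grip":0,"dp":[-0.0053,-0.0013,0],"rot":[0,0,-0.1]}]' >/dev/null; W
python3 -m creep '[{"grip":0,"dp":[-0.0053,-0.0013,0],"rot":[0,0,-0.1]}]' >/dev/null; W
python3 -m creep '[{"grip":0,"dp":[-0.0053,-0.0013,0],"rot":[0,0,-0.1]}]' >/dev/null; W
python3 -m creep '[{"grip":0,"dp":[-0.0053,-0.0013,0],"rot":[0,0,-0.1]}]' >/dev/null; W
python3 -m creep '[{"grip":0,"dp":[-0.0053,-0.0013,0],"rot":[0,0,-0.1]}]' >/dev/null; W
python3 -m creep '[{"grip":0,"dp":[-0.0053,-0.0013,0],"rot":[0,0,-0.1]}]' >/dev/null; W
python3 -m creep '[{"grip":0,"dp":[-0.0053,-0.0013,0],"rot":[0,0,-0.1]}]' >/dev/null; W
python3 -m creep '[{"grip":0,"dp":[-0.0053,-0.0013,0],"rot":[0,0,-0.1]}]' >/dev/null; W
python3 -m creep '[{"grip":0,"dp":[-0.0053,-0.0013,0],"rot":[0,0,-0.1]}]' >/dev/null; W
```

```text
t 7.97 knobang 218.5 off_y 1.9 pushF -0.13 F [-0.5 -0.5 -0.2] z 0.2164
t 8.1 knobang 221.4 off_y 1.8 pushF 1.22 F [-0.9  0.8  1.4] z 0.2164
t 8.22 knobang 224.4 off_y 1.6 pushF 0.45 F [-0.3  0.3 -0.6] z 0.2164
t 8.35 knobang 227.3 off_y 1.5 pushF -0.47 F [1.  0.4 0.5] z 0.2164
t 8.47 knobang 230.3 off_y 1.4 pushF 0.48 F [-0.5  0.1  0.2] z 0.2164
t 8.6 knobang 233.2 off_y 1.2 pushF 0.42 F [-0.5  0.  -0. ] z 0.2163
t 8.72 knobang 236.2 off_y 1.0 pushF 0.73 F [-0.2  1.  -0.6] z 0.2164
t 8.85 knobang 239.1 off_y 0.9 pushF 0.39 F [-0.5 -0.1  0.8] z 0.2164
t 8.97 knobang 242.1 off_y 0.7 pushF 0.86 F [-1.  -0.   0.3] z 0.2164
t 9.1 knobang 245.1 off_y 0.6 pushF 0.68 F [-0.9 -0.4 -0.7] z 0.2163
t 9.22 knobang 248.1 off_y 0.4 pushF 0.75 F [-1.  -0.3  0.8] z 0.2163
t 9.35 knobang 251.2 off_y 0.3 pushF 0.1 F [-0.2 -0.3  0.2] z 0.2163
```

```bash
W(){ python3 -c "
from h import *
where(-1)"; }
python3 -m creep '[{"grip":0,"dp":[-0.0053,-0.0015,0],"rot":[0,0,-0.1]}]' >/dev/null; W
python3 -m creep '[{"grip":0,"dp":[-0.0053,-0.0015,0],"rot":[0,0,-0.1]}]' >/dev/null; W
python3 -m creep '[{"grip":0,"dp":[-0.0053,-0.0015,0],"rot":[0,0,-0.1]}]' >/dev/null; W
python3 -m creep '[{"grip":0,"dp":[-0.0053,-0.0015,0],"rot":[0,0,-0.1]}]' >/dev/null; W
python3 -m creep '[{"grip":0,"dp":[-0.0053,-0.0015,0],"rot":[0,0,-0.1]}]' >/dev/null; W
python3 -m creep '[{"grip":0,"dp":[-0.0053,-0.0015,0],"rot":[0,0,-0.1]}]' >/dev/null; W
python3 -m creep '[{"grip":0,"dp":[-0.0053,-0.0015,0],"rot":[0,0,-0.1]}]' >/dev/null; W
python3 -m creep '[{"grip":0,"dp":[-0.0053,-0.0015,0],"rot":[0,0,-0.1]}]' >/dev/null; W
python3 -m creep '[{"grip":0,"dp":[-0.0053,-0.0015,0],"rot":[0,0,-0.1]}]' >/dev/null; W
python3 -m creep '[{"grip":0,"dp":[-0.0053,-0.0015,0],"rot":[0,0,-0.1]}]' >/dev/null; W
python3 -m creep '[{"grip":0,"dp":[-0.0053,-0.0015,0],"rot":[0,0,-0.1]}]' >/dev/null; W
python3 -m creep '[{"grip":0,"dp":[-0.0053,-0.0015,0],"rot":[0,0,-0.1]}]' >/dev/null; W
python3 -c "
from h import *
rel([.58,0,.2165])
"
```

```text
t 9.47 knobang 254.1 off_y 0.2 pushF 1.04 F [-0.9  0.6  0. ] z 0.2163
t 9.6 knobang 257.2 off_y 0.1 pushF -0.68 F [ 0.5 -0.8 -0.2] z 0.2163
t 9.72 knobang 260.2 off_y 0.1 pushF 0.42 F [-0.5 -0.6  0.5] z 0.2163
t 9.85 knobang 263.2 off_y 0.1 pushF 1.18 F [-1.3 -0.7 -0.2] z 0.2163
t 9.97 knobang 266.2 off_y 0.0 pushF 0.62 F [-0.7 -0.7  0.1] z 0.2163
t 10.1 knobang 269.2 off_y 0.0 pushF 0.36 F [-0.4  0.3  0.1] z 0.2163
t 10.22 knobang 272.3 off_y -0.1 pushF 0.66 F [-0.7 -0.2 -0.4] z 0.2163
t 10.35 knobang 275.3 off_y -0.1 pushF 0.72 F [-0.7  0.3 -0.1] z 0.2163
t 10.47 knobang 278.3 off_y -0.1 pushF 0.77 F [-0.8  0.2  0.2] z 0.2163
t 10.6 knobang 280.3 off_y -0.1 pushF 6.74 F [-6.6 -1.4  2.7] z 0.2161
t 10.72 knobang 282.6 off_y -0.1 pushF 6.18 F [-6.  -1.4  2.7] z 0.2159
t 10.85 knobang 285.6 off_y -0.1 pushF 5.41 F [-5.2 -1.5  3.9] z 0.2159
tcp [ 0.5759 -0.0614  0.2159] yaw -164.1 tilt [-0.005 -0.002 -1.   ] q [ 0.81  0.63 -1.07  1.74  0.6   1.15  1.4 ] F [-5.19 -1.53  3.95] t 10.85
dp [-0.0347  0.0966 -0.0012] rotz None
```

Hold-up felt at a wheel angle of about 279.5° (force jumps from 0.7 to 6.7 N). One full turn from there ends at 279.5° again. I continue.

```bash
python3 -m creep '[{"grip":0,"dp":[-0.0106,-0.0029,0],"rot":[0,0,-0.2]},{"grip":0,"dp":[-0.0106,-0.0029,0],"rot":[0,0,-0.2]},{"grip":0,"dp":[-0.0106,-0.0029,0],"rot":[0,0,-0.2]},{"grip":0,"dp":[-0.0106,-0.0029,0],"rot":[0,0,-0.2]}]' ; python3 -c "
from h import *
where(-1);rel([.58,0,.2165])
"
```

```text
t: 11.35
tcp_pos: [0.6023, -0.0581, 0.216]
orientation: [1.073, -2.948, 0.003]
wrist_force: [-5.4, -3.2, 3.8]
opening: 0.0001
gripper_force: 3.1
t 11.35 knobang 309.4 off_y 0.4 pushF 6.21 F [-5.4 -3.2  3.8] z 0.216
tcp [ 0.6023 -0.0581  0.216 ] yaw -140.0 tilt [-0.004 -0.004 -1.   ] q [ 0.81  0.72 -1.14  1.68  0.69  1.21  1.76] F [-5.44 -3.17  3.76] t 11.35
dp [-0.0338  0.0981 -0.0011] rotz None
```

```bash
python3 -m creep '[{"grip":0,"dp":[-0.0106,-0.0027,0],"rot":[0,0,-0.2]},{"grip":0,"dp":[-0.0106,-0.0027,0],"rot":[0,0,-0.2]},{"grip":0,"dp":[-0.0106,-0.0027,0],"rot":[0,0,-0.2]},{"grip":0,"dp":[-0.0106,-0.0027,0],"rot":[0,0,-0.2]},{"grip":0,"dp":[-0.0106,-0.0027,0],"rot":[0,0,-0.2]},{"grip":0,"dp":[-0.0106,-0.0027,0],"rot":[0,0,-0.2]},{"grip":0,"dp":[-0.0106,-0.0027,0],"rot":[0,0,-0.2]},{"grip":0,"dp":[-0.0106,-0.0027,0],"rot":[0,0,-0.2]}]' >/dev/null; python3 -c "
from h import *
where(-1);rel([.58,0,.2165]);step(6,1)
"
```

```text
t 12.35 knobang 356.6 off_y -0.0 pushF 5.86 F [-0.4 -5.8  2.3] z 0.2162
tcp [ 0.6391 -0.0226  0.2162] yaw -92.1 tilt [-0.    -0.005 -1.   ] q [ 0.75  0.86 -1.27  1.59  0.85  1.33  2.47] F [-0.44 -5.85  2.27] t 12.35
dp [-0.0339  0.0998 -0.0007] rotz None
6 1 dp [0.0106 0.0031] rotz -0.2
```

```bash
python3 -m creep '[{"grip":0,"dp":[-0.0106,-0.0029,0],"rot":[0,0,-0.2]},{"grip":0,"dp":[-0.0106,-0.0029,0],"rot":[0,0,-0.2]},{"grip":0,"dp":[0,0,0],"rot":[0,0,0]}]' >/dev/null; python3 -c "
from h import *
where(-1)"
python3 -m creep '[{"grip":0,"dp":[0.01,0,0],"rot":[0,0,0]},{"grip":0,"dp":[0.012,0,0],"rot":[0,0,0]},{"grip":0,"dp":[0,0,-0.05],"rot":[0,0,0]},{"grip":0,"dp":[0,0,-0.05],"rot":[0,0,0]},{"grip":0,"dp":[0,0,0],"rot":[0,0,0.35]},{"grip":0,"dp":[0,0,0],"rot":[0,0,0.35]},{"grip":0,"dp":[0,0,0],"rot":[0,0,0.35]},{"grip":0,"dp":[0,0,0],"rot":[0,0,0.35]}]' >/dev/null
python3 -m creep '[{"grip":0,"dp":[0,0,0],"rot":[0,0,0.35]},{"grip":0,"dp":[0,0,0],"rot":[0,0,0.35]},{"grip":0,"dp":[0,0,0],"rot":[0,0,0.35]},{"grip":0,"dp":[0,0,0],"rot":[0,0,0.35]},{"grip":0,"dp":[0,0,0],"rot":[0,0,0.35]},{"grip":0,"dp":[0,0,0],"rot":[0,0,0.35]},{"grip":0,"dp":[0,0,0],"rot":[0,0,0.35]},{"grip":0,"dp":[0,0,0],"rot":[0,0,0.35]}]' >/dev/null
python3 -m creep '[{"grip":0,"dp":[0,0,0],"rot":[0,0,0.35]},{"grip":0,"dp":[0,0,0],"rot":[0,0,0.35]},{"grip":0,"dp":[0,0,0],"rot":[0,0,0.35]},{"grip":0,"dp":[0,0,0],"rot":[0,0,0.35]},{"grip":0,"dp":[0,0,0],"rot":[0,0,0.35]},{"grip":0,"dp":[0,0,0],"rot":[0,0,0.0]}]' >/dev/null
python3 -c "
from h import *
f=np.radians(8.5);e=np.array([np.cos(f),np.sin(f)]);t=np.array([-e[1],e[0]])
k=O+.06*e;rel([*(k-.033*t),.216],98.5);rel([*(k-.021*t),.216],98.5);where(1)"
```

```text
t 12.72 knobang 9.7 off_y -0.2 pushF 4.76 F [ 0.  -4.8  2. ] z 0.2162
tcp [ 0.6439 -0.0191  0.2763] yaw 101.6 tilt [ 0. -0. -1.] q [ 0.46  0.52 -0.7   1.54  0.35  1.21 -0.09] F [ 0.18 -0.34  0.32] t 15.475
dp [-0.0045 -0.0004  0.1006] rotz 0.102
tcp [ 0.6439 -0.0191  0.2763] yaw 101.6 tilt [ 0. -0. -1.] q [ 0.46  0.52 -0.7   1.54  0.35  1.21 -0.09] F [ 0.18 -0.34  0.32] t 15.475
dp [0.0155 0.0006 0.1006] rotz 0.102
t 15.47 knobang 359.6 off_y 0.3 pushF 0.37 F [ 0.2 -0.3  0.3] z 0.2763
```

```bash
python3 -m creep '[{"grip":0,"dp":[0,0,0.05],"rot":[0,0,0.06]},{"grip":0,"dp":[0,0,0.05],"rot":[0,0,0]},{"grip":0,"dp":[0.006,0,0],"rot":[0,0,0]},{"grip":0,"dp":[0.006,0,0],"rot":[0,0,0]},{"grip":0,"dp":[0.003,0,0],"rot":[0,0,0]}]' >/dev/null
python3 -c "
from h import *
where(1)"
python3 -m creep '[{"grip":0,"dp":[0.0053,0.0015,0],"rot":[0,0,-0.1]},{"grip":0,"dp":[0.0053,0.0015,0],"rot":[0,0,-0.1]},{"grip":0,"dp":[0.0053,0.0015,0],"rot":[0,0,-0.1]},{"grip":0,"dp":[0.0053,0.0015,0],"rot":[0,0,-0.1]},{"grip":0,"dp":[0.0106,0.003,0],"rot":[0,0,-0.2]},{"grip":0,"dp":[0.0106,0.003,0],"rot":[0,0,-0.2]},{"grip":0,"dp":[0.0106,0.003,0],"rot":[0,0,-0.2]},{"grip":0,"dp":[0.0106,0.003,0],"rot":[0,0,-0.2]}]' >/dev/null
python3 -c "
from h import *
where(1);rel([.58,0,.2])"
```

```text
t 16.1 knobang 8.7 off_y -0.5 pushF 0.58 F [-0.9 -0.7 -0.2] z 0.2179
t 17.1 knobang 41.4 off_y 1.8 pushF 6.43 F [ 4.8 -4.3  0.4] z 0.2181
tcp [0.6388 0.0258 0.2181] yaw 135.7 tilt [ 0.006 -0.003 -1.   ] q [ 0.47  0.61 -0.81  1.61  0.48  1.13  0.33] F [ 4.78 -4.31  0.42] t 17.1
dp [ 0.0403 -0.0992  0.0297] rotz None
```

```bash
python3 -m creep '[{"grip":0,"dp":[0.0106,0.0034,0],"rot":[0,0,-0.2]},{"grip":0,"dp":[0.0106,0.0034,0],"rot":[0,0,-0.2]},{"grip":0,"dp":[0.0106,0.0034,0],"rot":[0,0,-0.2]},{"grip":0,"dp":[0.0106,0.0034,0],"rot":[0,0,-0.2]},{"grip":0,"dp":[0.0106,0.0034,0],"rot":[0,0,-0.2]},{"grip":0,"dp":[0.0106,0.0034,0],"rot":[0,0,-0.2]},{"grip":0,"dp":[0.0106,0.0034,0],"rot":[0,0,-0.2]},{"grip":0,"dp":[0.0106,0.0034,0],"rot":[0,0,-0.2]}]' >/dev/null
python3 -c "
from h import *
where(1);rel([.58,0,.2])"
python3 -m creep '[{"grip":0,"dp":[0.0106,0.0032,0],"rot":[0,0,-0.2]},{"grip":0,"dp":[0.0106,0.0032,0],"rot":[0,0,-0.2]},{"grip":0,"dp":[0.0106,0.0032,0],"rot":[0,0,-0.2]},{"grip":0,"dp":[0.0106,0.0032,0],"rot":[0,0,-0.2]},{"grip":0,"dp":[0.0106,0.0032,0],"rot":[0,0,-0.2]},{"grip":0,"dp":[0.0106,0.0032,0],"rot":[0,0,-0.2]}]' >/dev/null
python3 -c "
from h import *
where(1);rel([.58,0,.2])"
```

```text
t 18.1 knobang 91.0 off_y 1.2 pushF 5.93 F [ 5.9  0.6 -1. ] z 0.2182
tcp [0.6    0.0622 0.2182] yaw -176.2 tilt [ 0.007  0.    -1.   ] q [ 0.56  0.64 -1.03  1.69  0.59  1.15  1.01] F [ 5.9   0.61 -1.  ] t 18.1
dp [ 0.0404 -0.1012  0.0301] rotz None
t 18.85 knobang 127.3 off_y 0.7 pushF 6.7 F [ 5.   4.5 -0.8] z 0.2182
tcp [0.5602 0.0627 0.2182] yaw -140.1 tilt [ 0.007  0.003 -1.   ] q [ 0.68  0.67 -1.2   1.78  0.68  1.17  1.54] F [ 4.99  4.47 -0.76] t 18.85
dp [ 0.0419 -0.1012  0.0303] rotz None
```

```bash
python3 -m creep '[{"grip":0,"dp":[0.0106,0.003,0],"rot":[0,0,-0.2]},{"grip":0,"dp":[0.0106,0.003,0],"rot":[0,0,-0.2]},{"grip":0,"dp":[0.0106,0.003,0],"rot":[0,0,-0.2]},{"grip":0,"dp":[0.0106,0.003,0],"rot":[0,0,-0.2]},{"grip":0,"dp":[0.0106,0.003,0],"rot":[0,0,-0.2]},{"grip":0,"dp":[0.0106,0.003,0],"rot":[0,0,-0.2]},{"grip":0,"dp":[0.0106,0.003,0],"rot":[0,0,-0.2]},{"grip":0,"dp":[0,0,0],"rot":[0,0,0]}]' >/dev/null
python3 -c "
from h import *
where(1);rel([.58,0,.2])"
python3 -m creep '[{"grip":0,"dp":[-0.01,0,0],"rot":[0,0,0]},{"grip":0,"dp":[-0.012,0,0],"rot":[0,0,0]},{"grip":0,"dp":[0,0,-0.05],"rot":[0,0,0]},{"grip":0,"dp":[0,0,-0.05],"rot":[0,0,0]},{"grip":0,"dp":[0,0,0],"rot":[0,0,0.35]},{"grip":0,"dp":[0,0,0],"rot":[0,0,0.35]},{"grip":0,"dp":[0,0,0],"rot":[0,0,0.35]},{"grip":0,"dp":[0,0,0],"rot":[0,0,0.35]}]' >/dev/null
python3 -m creep '[{"grip":0,"dp":[0,0,0],"rot":[0,0,0.35]},{"grip":0,"dp":[0,0,0],"rot":[0,0,0.35]},{"grip":0,"dp":[0,0,0],"rot":[0,0,0.35]},{"grip":0,"dp":[0,0,0],"rot":[0,0,0.35]},{"grip":0,"dp":[0,0,0],"rot":[0,0,0.35]},{"grip":0,"dp":[0,0,0],"rot":[0,0,0.35]},{"grip":0,"dp":[0,0,0],"rot":[0,0,0.35]},{"grip":0,"dp":[0,0,0],"rot":[0,0,0.35]}]' >/dev/null
python3 -m creep '[{"grip":0,"dp":[0,0,0],"rot":[0,0,0.35]},{"grip":0,"dp":[0,0,0],"rot":[0,0,0.35]},{"grip":0,"dp":[0,0,0],"rot":[0,0,0.35]},{"grip":0,"dp":[0,0,0],"rot":[0,0,0.35]},{"grip":0,"dp":[0,0,0],"rot":[0,0,0.35]},{"grip":0,"dp":[0,0,0],"rot":[0,0,0.05]}]' >/dev/null
python3 -c "
from h import *
where(-1)
f=np.radians(169);e=np.array([np.cos(f),np.sin(f)]);t=np.array([-e[1],e[0]])
k=O+.06*e;rel([*(k-.033*t),.216],79);rel([*(k-.021*t),.216],79)"
```

```text
t 19.85 knobang 170.5 off_y 1.1 pushF 4.75 F [1.  4.7 2. ] z 0.2176
tcp [0.5249 0.0325 0.2176] yaw -98.3 tilt [ 0.003  0.003 -1.   ] q [ 0.85  0.75 -1.4   1.87  0.79  1.24  2.2 ] F [0.96 4.66 1.97] t 19.85
dp [ 0.0404 -0.0986  0.0295] rotz None
t 22.6 knobang 159.2 off_y 1.0 pushF 0.84 F [ 0.9  0.7 -1.3] z 0.2765
tcp [0.526  0.0443 0.2765] yaw 81.7 tilt [ 0.    -0.001 -1.   ] q [ 0.48  0.31 -0.76  1.81  0.24  1.11 -0.51] F [ 0.87  0.72 -1.27] t 22.6
dp [0.0031 0.0019 0.1008] rotz 0.09
tcp [0.526  0.0443 0.2765] yaw 81.7 tilt [ 0.    -0.001 -1.   ] q [ 0.48  0.31 -0.76  1.81  0.24  1.11 -0.51] F [ 0.87  0.72 -1.27] t 22.6
dp [-0.0169  0.001   0.1009] rotz 0.09
```

```bash
python3 -m creep '[{"grip":0,"dp":[0,0.0015,0.05],"rot":[0,0,0.04]},{"grip":0,"dp":[0,0,0.05],"rot":[0,0,0]},{"grip":0,"dp":[-0.006,0,0],"rot":[0,0,0]},{"grip":0,"dp":[-0.006,0,0],"rot":[0,0,0]},{"grip":0,"dp":[-0.004,0,0],"rot":[0,0,0]}]' >/dev/null
python3 -c "
from h import *
where(-1)"
python3 -m creep '[{"grip":0,"dp":[-0.0053,-0.0014,0],"rot":[0,0,-0.1]},{"grip":0,"dp":[-0.0053,-0.0014,0],"rot":[0,0,-0.1]},{"grip":0,"dp":[-0.0053,-0.0014,0],"rot":[0,0,-0.1]},{"grip":0,"dp":[-0.0053,-0.0014,0],"rot":[0,0,-0.1]},{"grip":0,"dp":[-0.0106,-0.0027,0],"rot":[0,0,-0.2]},{"grip":0,"dp":[-0.0106,-0.0027,0],"rot":[0,0,-0.2]},{"grip":0,"dp":[-0.0106,-0.0027,0],"rot":[0,0,-0.2]},{"grip":0,"dp":[-0.0106,-0.0027,0],"rot":[0,0,-0.2]}]' >/dev/null
python3 -c "
from h import *
where(-1);rel([.58,0,.2])"
python3 -m creep '[{"grip":0,"dp":[-0.0106,-0.0027,0],"rot":[0,0,-0.2]},{"grip":0,"dp":[-0.0106,-0.0027,0],"rot":[0,0,-0.2]},{"grip":0,"dp":[-0.0106,-0.0027,0],"rot":[0,0,-0.2]},{"grip":0,"dp":[-0.0106,-0.0027,0],"rot":[0,0,-0.2]},{"grip":0,"dp":[-0.0106,-0.0027,0],"rot":[0,0,-0.2]},{"grip":0,"dp":[-0.0106,-0.0027,0],"rot":[0,0,-0.2]}]' >/dev/null
python3 -c "
from h import *
where(-1);rel([.58,0,.2])"
```

```text
t 23.23 knobang 168.8 off_y -1.6 pushF 0.24 F [-0.2  0.3 -0.3] z 0.2176
t 24.23 knobang 203.8 off_y -4.0 pushF 7.2 F [-3.2  6.5  2.1] z 0.2174
tcp [ 0.5193 -0.0017  0.2174] yaw 116.8 tilt [ 0.     0.002 -1.   ] q [ 0.64  0.41 -0.86  1.89  0.36  1.01  0.09] F [-3.16  6.47  2.15] t 24.225
dp [-0.0431  0.0916  0.0291] rotz None
t 24.98 knobang 242.9 off_y -4.8 pushF 7.01 F [-6.1  3.4  3.5] z 0.2171
tcp [ 0.5362 -0.0375  0.2171] yaw 152.7 tilt [-0.002  0.    -1.   ] q [ 0.77  0.49 -0.98  1.85  0.47  1.06  0.7 ] F [-6.14  3.38  3.48] t 24.975
dp [-0.0363  0.0891  0.0284] rotz None
```

```bash
W(){ python3 -c "
from h import *
where(-1)"; }
python3 -m creep '[{"grip":0,"dp":[-0.0106,-0.0047,0],"rot":[0,0,-0.2]},{"grip":0,"dp":[-0.0106,-0.0047,0],"rot":[0,0,-0.2]},{"grip":0,"dp":[-0.0106,-0.0047,0],"rot":[0,0,-0.2]},{"grip":0,"dp":[-0.0106,-0.0045,0],"rot":[0,0,-0.2]}]' >/dev/null;W
python3 -m creep '[{"grip":0,"dp":[-0.0053,-0.0016,0],"rot":[0,0,-0.1]}]' >/dev/null;W
python3 -m creep '[{"grip":0,"dp":[-0.0053,-0.0016,0],"rot":[0,0,-0.1]}]' >/dev/null;W
python3 -m creep '[{"grip":0,"dp":[0,0,0],"rot":[0,0,0]}]' >/dev/null;W
```

```text
t 25.48 knobang 267.4 off_y 0.4 pushF 5.71 F [-5.6  1.5  2.5] z 0.217
t 25.6 knobang 270.6 off_y 0.9 pushF 6.91 F [-6.9 -0.   3.7] z 0.2169
t 25.73 knobang 273.5 off_y 0.9 pushF 7.37 F [-7.3 -0.8  4. ] z 0.217
t 25.85 knobang 273.8 off_y 1.0 pushF 5.31 F [-5.3 -0.7  3.8] z 0.217
```

```bash
W(){ python3 -c "
from h import *
where(-1)"; }
python3 -m creep '[{"grip":0,"dp":[-0.0053,-0.0016,0],"rot":[0,0,-0.1]}]' >/dev/null;W
python3 -m creep '[{"grip":0,"dp":[-0.0035,-0.001,0],"rot":[0,0,-0.067]},{"grip":0,"dp":[0,0,0],"rot":[0,0,0]},{"grip":0,"dp":[0,0,0],"rot":[0,0,0]}]' >/dev/null;W
python3 -c "
from h import *
rel([.58,0,.2])"
```

```text
t 25.98 knobang 276.3 off_y 0.9 pushF 6.21 F [-6.2  0.1  3.2] z 0.217
t 26.35 knobang 278.6 off_y 1.1 pushF 4.98 F [-5.  -0.4  3.4] z 0.217
tcp [ 0.5683 -0.0612  0.217 ] yaw -172.6 tilt [-0.002 -0.002 -1.   ] q [ 0.83  0.62 -1.09  1.76  0.6   1.14  1.25] F [-4.97 -0.37  3.38] t 26.35
dp [-0.0326  0.0986  0.0282] rotz None
```

```bash
python3 -m creep '[{"grip":0,"dp":[0.012,0,0],"rot":[0,0,0]},{"grip":0,"dp":[0.025,0,0],"rot":[0,0,0]},{"grip":0,"dp":[0,0,-0.07],"rot":[0,0,0]},{"grip":0,"dp":[0,0,-0.07],"rot":[0,0,0]},{"grip":0,"dp":[0,0,0],"rot":[0,0,0.35]},{"grip":0,"dp":[0,0,0],"rot":[0,0,0]}]' >/dev/null
python3 -c "
from h import *
rel([.493,-.146,.30],177)
p=eyes.snapshot('scene');print(proj(p,[.58,0.002,.195]));cv2.imwrite('pics/s2.png',cv2.resize(p['image'][130:270,190:350,::-1],None,fx=3.5,fy=3.5))
for q in ('lock_lever','lock_lever_tip'):print([(box(e),e['conf']) for e in eyes.find_in(q,p)[:1]])
p=eyes.snapshot('top')
for q in ('lock_lever_tip',):print([(box(e),e['conf']) for e in eyes.find_in(q,p)[:1]])"
```

```text
tcp [ 0.5468 -0.0637  0.3007] yaw 177.0 tilt [ 0.001 -0.002 -1.   ] q [ 0.91  0.48 -1.14  1.72  0.46  1.24  1.18] F [-0.51  0.11  0.24] t 27.1
dp [ 0.0824 -0.1416  0.0015] rotz 0.001
[273.86070736 203.63915276]
[(array([210.   , 191.814, 226.912, 225.204]), 0.77)]
[(array([208.6  , 191.604, 226.072, 223.524]), 0.52)]
[]
```

View pics/s2.png

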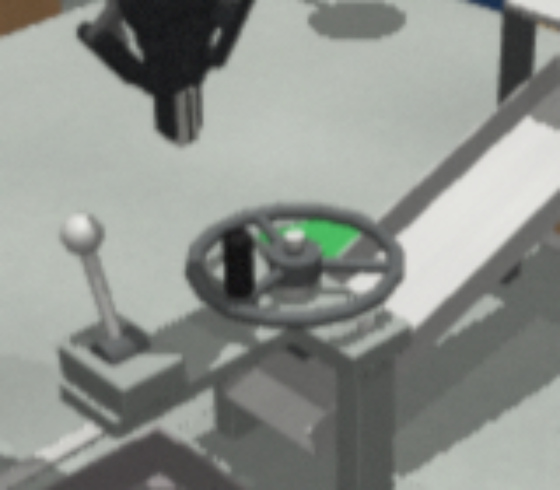

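The knob now stands at (239,235) in the crop, at about 279°. The lever is untouched, its ball at (81,233). Next is the lever.

```bash
python3 -m creep '[{"grip":0,"dp":[0.05,0,0],"rot":[0,0,0]},{"grip":0,"dp":[0.032,-0.04,0],"rot":[0,0,0]},{"grip":0,"dp":[0,-0.05,0],"rot":[0,0,0]},{"grip":0,"dp":[0,-0.05,0],"rot":[0,0,0]},{"grip":0,"dp":[0,0,0.05],"rot":[0,0,0]},{"grip":0,"dp":[0,0,0.058],"rot":[0,0,0]},{"grip":0,"dp":[0,0,0],"rot":[0,0,0]}]' >/dev/null
python3 -c "
from h import *
rel([.522,-.146,.235],177)
p=eyes.snapshot('scene');k=at_z(p,190+239/3.5,130+231/3.5,.245);print(k,np.degrees(np.arctan2(k[1]-O[1],k[0]-O[0]))%360)"
python3 -m creep '[{"grip":0,"dp":[-0.02,0,0],"rot":[0,0,0]},{"grip":0,"dp":[-0.015,0,0],"rot":[0,0,0]},{"grip":0,"dp":[-0.013,0,0],"rot":[0,0,0]},{"grip":0,"dp":[-0.013,0,0],"rot":[0,0,0]}]'
```

```text
tcp [ 0.4921 -0.1443  0.2333] yaw 177.0 tilt [-0.005  0.002 -1.   ] q [ 1.11  0.49 -1.13  1.88  0.49  1.1   1.3 ] F [ 0.66  0.59 -1.01] t 28.225
dp [-0.0499 -0.0003 -0.003 ] rotz 0.001
[ 0.58752864 -0.05446562  0.245     ] 277.5945368447682
t: 28.78
tcp_pos: [0.5309, -0.1464, 0.2357]
orientation: [-0.083, -3.14, 0.0]
wrist_force: [-1.1, -0.3, 1.6]
opening: -0.0001
gripper_force: 0.7
```

```bash
F(){ python3 -c "
from h import *
s=r.get_state();print(np.round(s['tcp_pos'],4),np.round(s['wrist_force'],1))"; }
python3 -m creep '[{"grip":0,"dp":[-0.015,0,0],"rot":[0,0,0]},{"grip":0,"dp":[-0.015,0,0],"rot":[0,0,0]},{"grip":0,"dp":[-0.015,0,0],"rot":[0,0,0]},{"grip":0,"dp":[-0.015,0,0],"rot":[0,0,0]}]' >/dev/null;F
python3 -m creep '[{"grip":0,"dp":[-0.008,0,0],"rot":[0,0,0]},{"grip":0,"dp":[-0.008,0,0],"rot":[0,0,0]}]' >/dev/null;F
python3 -m creep '[{"grip":0,"dp":[-0.006,0,0],"rot":[0,0,0]}]' >/dev/null;F
python3 -m creep '[{"grip":0,"dp":[-0.005,0,0],"rot":[0,0,0]}]' >/dev/null;F
```

```text
[ 0.5669 -0.1484  0.2354] [-1.   0.6  0. ]
[ 0.5758 -0.149   0.2351] [-1.1 -0.  -1.1]
[ 0.5795 -0.1492  0.2353] [-1.7 -1.4 -0.4]
[ 0.5817 -0.1493  0.2352] [-7.7  0.4  1.1]
```

```bash
F(){ python3 -c "
from h import *
s=r.get_state();print(np.round(s['tcp_pos'],4),np.round(s['wrist_force'],1))"; }
python3 -m creep '[{"grip":0,"dp":[-0.003,0,0],"rot":[0,0,0]}]' >/dev/null;F
python3 -m creep '[{"grip":0,"dp":[-0.003,0,0],"rot":[0,0,0]}]' >/dev/null;F
python3 -m creep '[{"grip":0,"dp":[0,0,0],"rot":[0,0,0]}]' >/dev/null;F
```

```text
[ 0.5819 -0.1492  0.235 ] [-11.6   0.2   3.9]
[ 0.5821 -0.1492  0.2349] [-16.3   1.    8.9]
[ 0.582  -0.1492  0.235 ] [-14.5   0.9   6.8]
```

The lever is on its stop: the force rises while the fingers stay still. I back off, stand clear and check.

```bash
python3 -m creep '[{"grip":0,"dp":[0.015,0,0],"rot":[0,0,0]},{"grip":0,"dp":[0.05,0,0],"rot":[0,0,0]},{"grip":0,"dp":[0.05,0,-0.03],"rot":[0,0,0]},{"grip":0,"dp":[0.03,-0.05,-0.07],"rot":[0,0,0]},{"grip":0,"dp":[0,-0.09,-0.05],"rot":[0,0,0]},{"grip":0,"dp":[0,-0.09,0],"rot":[0,0,0]},{"grip":0,"dp":[0,0,0],"rot":[0,0,0]},{"grip":0,"dp":[0,0,0],"rot":[0,0,0]}]'
python3 -c "
from h import *
p=eyes.snapshot('top');q=eyes.snapshot('scene')
a=cv2.resize(p['image'][150:250,230:390],None,fx=3.5,fy=3.5);b=cv2.resize(q['image'][160:260,190:350],None,fx=3.5,fy=2.3)
cv2.imwrite('pics/f.png',np.vstack([a,b])[:,:,::-1])"
```

```text
t: 31.15
tcp_pos: [0.4921, -0.282, 0.3255]
orientation: [0.083, 3.14, 0.001]
wrist_force: [-0.6, 0.3, -0.6]
opening: 0.0002
gripper_force: 0.0
```

View pics/f.png

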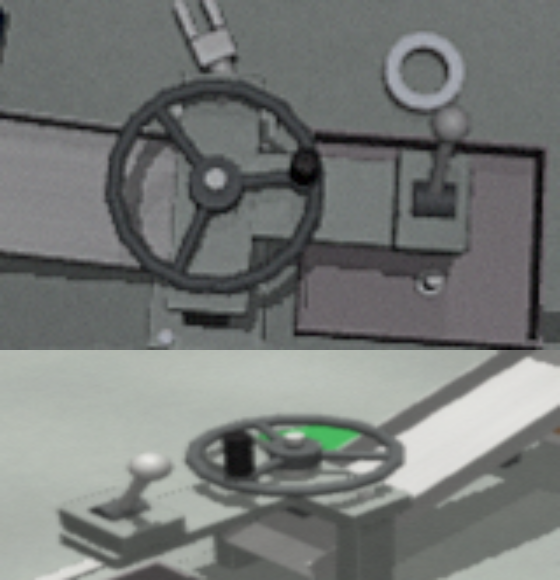

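The lever ball at (450,125) is fully over, away from the robot. The knob at (305,163) stands at the target angle, and the arm is clear.

```bash
python3 -c "
from h import *
p=eyes.snapshot('top');k=at_z(p,230+305/3.5,150+161/3.5,.245);print(k,np.degrees(np.arctan2(k[1]-O[1],k[0]-O[0]))%360)
print(ticket.sign_off())"
```

```text
[ 0.58629637 -0.05683569  0.245     ] 276.10832645587413
the job is handed in; nothing more can be done
None
```

I opened the gate by one full turn from where the stem took hold. The slack ended at about 279° and the wheel was left at 278.6° by touch, though the cameras put it at 276–278°. I then pushed the lock lever onto its stop; the arm stands clear and the job is signed off at about 31 s, with no verdict returned.

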